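Stand the box-section post up in the corner of the marking-out jig

ROBOT

A 6-joint arm with a two-finger parallel gripper is mounted at the origin on the work surface. World frame = base frame: x ahead of the robot, y to its left, z up, the work surface at z = 0. Lengths are in m, angles in rad, forces in N, time in s.
With the tool pointing down it reaches from about 0.375 to 0.9 m from the base axis. Payload 3.1 kg.
Tool frame: the origin (TCP) lies at the very end of the fingers, on their centre line; the grasp point (between the pads) lies pinch_z behind it (pinch_z is the distance from the TCP to the grasp point, in m); x points along the fingers, y is the direction in which the jaws open and shut, and the axes are right-handed (so a half turn about x gives the same grasp; the last joint's range is limited). The gripper opens to 87 mm and grips with 3 to 60 N. Pads are 19 mm wide; open, the fingers measure 117 mm over their backs; the gripper's body (75 mm by 190 mm) begins 51 mm behind the grasp point.
Start: joints at [1.071, 0.527, 1.433, -0, 1.181, -0.178], TCP at [0.198, 0.593, 0.223] pointing down, gripper open.
Joint ranges: [-3.08, 3.08], [-0.75, 2.2], [0.22, 2.44], [-1.43, 4.57], [0, 2.65], [-2.85, 2.85]. Speed limits (rad/s): [2.79, 2.79, 3.14, 3.14, 3.14, 3.14].

INTERFACE

Orientations are given as a unit quaternion [w, x, y, z].
In Python, from station import * gives the robot as it stands.
- The arm moves only by the shell command python3 -m creep 'ROWS' [FORCE]. ROWS is a JSON object of lists of equal length, an entry for each row: "fingers": the gripper's target within -1 to 1 (fully open at 1, half-way at 0, shut at -1); "translation": the shift along the tool's x, y, z in m, a list of three; "delta_rot": the turn, a rotation vector about the tool's x, y, z in degrees, a list of three. In form: {"fingers": [fingers, ...], "translation": [[x, y, z], ...], "delta_rot": [[rx, ry, rz], ...]}. A call has 1 to 10 rows; each row shifts and turns the commanded pose from where the row before left it, along the tool's axes as they then stand; what a row does not reach is not made up. A row lasts 1/10 s, in which the tool goes at most 50 mm and 8.59 degrees, less where a joint would pass 70% of its speed; a pose out of reach is approached as far as the arm can. A call is refused whole if a number of a shift passes 0.05 or a number of a turn 8.59, either way. A call with a gripper value outside its range is refused whole. The fingers move at their own pace and stop on an object; FORCE is the grip in N (left out, the last holds). Time passes only in rows, so rows that do not move let the fingers close. It gives the time, the measured TCP pose, the force and the opening at its end, in the units of the state.
- read_state(): the state, without advancing time (a new reading comes with each control period).
- camera(name): name is "scene" or "top"; returns a dict with "frame" (480x640x3 uint8, red, green, blue), "depth" (480x640 float32, m along the optical axis (not along the pixel's ray), 0 where there is no reading), "fx", "fy", "cx", "cy" (pixels), "R" (3x3) and "t" (3): a world point X has camera coordinates R X + t. Camera axes: x right, y down, z forward; pixel columns grow to the right and rows downward; lengths in m; the calibration is good to about 2 mm. A picture is of the moment at which its call begins.
- finish_job(): hands the job in, once; it reports no verdict.
The state is a dict: "t": time; "joint_positions": joint angles; "qvel": joint speeds; "effort": joint torques, N m; "tcp_pos": TCP position; "ee_rot": TCP orientation; "force": force on the tool from outside, world axes, zero at the start; "ft_torque": the same for the moment, N m; "grip_width": opening from 0.0 (shut) to 1.0 (fully open).
Only numpy, scipy, OpenCV 4.12 (cv2) and the standard library are available. Lean on these libraries where they do the work, as an engineer would, in place of code of your own. Each camera call takes 0.05 s, during which the arm holds its last target.

TASK

Stand the loose aluminium box-section post on end in the corner of the plywood marking-out jig, by tipping it up over one of its ends rather than picking it up off the board, and without letting it drop or fall. Leave it standing upright on the board, with its wide face touching the tall fence and its narrow side touching the low cheek, let go of it, and do not disturb the other things lying about.

Things in the scene. Friction and masses are not known exactly. Their poses are not given: they have to be found in the camera images.
- jig: Fixed plywood jig. Origin on the table under the board; x points to the tall fence (roughly the robot's left), y roughly back to the robot, z up. Board top 12 mm above the table, spanning x -200 to +140, y -110 to +190 mm. The tall fence is a wooden bar along y: its face is the plane x = +100 mm, y -90 to +190 mm, 25 mm thick, top 72 mm above the table.
- jig_corner (a point): The corner: where the fence's face, the cheek's face and the board's top meet (jig x +100, y -70, 12 mm above the table). Axes as the jig's.
- cheek_end (a point): End away from the fence of the low cheek, at the top edge of its face. The cheek is a wooden bar along the jig's x: face in the plane jig y = -70 mm, from x -60 mm to the fence at +100 mm, 20 mm thick towards -y, top 42 mm above the table.
- post: Loose straight aluminium box-section tube, 180 mm long (own x), 75 wide (own y), 50 thick (own z), walls 4 mm, both ends open (inside 67 x 42 mm), 0.35 to 0.65 kg, friction varies. Origin at its centre. Starts lying on the board on a wide face, z up, x within 0.15 rad of the jig's x. Stood in the corner its centre is at jig x +75, y -32.5 mm, 102 mm above the table.
- post_far_end (a point): Centre of the post's end face at own x = +90 mm: the end towards the fence at the start, some 15 to 50 mm short of it. The post's side towards the cheek then lies some 20 to 65 mm from the cheek's face.
- post_near_end (a point): Centre of the post's end face at own x = -90 mm, the open end away from the fence at the start.
- jar: Bystander: glass screw jar, 48 mm diameter, 62 mm high, standing on the board by the fence, away from the cheek; origin under its centre.
- tape: Bystander: tape measure, 66 x 40 x 62 mm, on the table beyond the cheek; origin under its centre.
- offcut: Bystander: wooden block 110 x 60 x 30 mm on the table beyond the board's edge opposite the fence; origin under its centre.
- screwdriver: Bystander: screwdriver lying on the table behind the fence.
- bracket: Bystander: steel angle bracket 80 x 30 mm, 64 mm high, on the table behind the fence; origin under the centre of its flat leg.
Things that resemble listed ones, but are neither listed nor needed, are in the scene too. There is more than one size of the post; the job needs the largest.

How it is judged:
At the end, for the whole second after the job is handed in: The post stands on end on the jig's board, upright within 0.035 rad and square to the jig within 0.07 rad, its wide face within 6 mm of the tall fence and its narrow side within 6 mm of the low cheek, at rest and released (angle between the x axis of post and the z axis of jig, either way round below 0.035 rad and angle between the y axis of post and the y axis of jig, either way round below 0.07 rad and x of post in the frame of jig between 0.069 and 0.079 m and y of post in the frame of jig between -0.036 and -0.026 m and z of post in the frame of jig between 0.098 and 0.105 m and linear speed of post below 0.02 m/s and contact force between post and the arm below 0.1 N and contact force between post and the fingers below 0.1 N); the robot touches nothing.
It fails at once if the post is lifted clear of the board (the centres of both its ends more than 57 mm above the table at once) (height (world z) of each of post_far_end, post_near_end above 0.057 m).
It fails at once if the post drops or falls (turns faster than 4 rad/s) (angular speed of post above 4 rad/s).
It fails at once if a bystander is shifted by more than 25 mm (distance of any of jar, tape, offcut, screwdriver, bracket from where it was at the start of the episode above 0.025 m).
It also fails if it takes over 72 s, if anything falls off the work surface, if the arm or the gripper's body presses on something with over 40 N, if the wrist force passes 120 N, or if a joint passes its speed limit or range.

## Working session

There is one attempt and no reset: what is moved stays moved. The work goes in short steps, Python scripts to look and compute and a shell command to move; the robot and the scene stay as the last step left them, time stands still between calls to the robot, and variables do not carry over. Pictures are saved under pics/ and viewed, and the job is handed in when it is done.

```bash
ls; mkdir -p pics; python3 - <<'E'
from station import *
import cv2
print(read_state())
for n in ("scene","top"):
    c=camera(n); cv2.imwrite(f"pics/{n}0.png",c["frame"][:,:,::-1]); print(n,c["fx"],c["fy"],c["cx"],c["cy"],c["R"],c["t"],c["depth"].min(),c["depth"].max())
E
```

```text
pics
{'t': 0.0, 'joint_positions': array([ 1.07050848e+00,  5.28466911e-01,  1.43393308e+00,  2.09443618e-06,
        1.18137877e+00, -1.78507952e-01]), 'qvel': array([-4.97608076e-04, -6.41892016e-04, -3.92532000e-04,  3.46222155e-04,
        8.81878067e-05, -1.91092006e-05]), 'effort': array([ 3.59938786e-04, -4.40048790e+01, -1.76591098e+01,  6.32429682e-02,
        5.83413674e-02, -1.78048581e-04]), 'tcp_pos': array([0.19727259, 0.59226453, 0.22156139]), 'ee_rot': array([ 0.69771615,  0.11254782,  0.69823207, -0.11400499]), 'force': array([-0.08528171, -0.55752034, -0.30520849]), 'ft_torque': array([-0.01694004, -0.01383247,  0.02679162]), 'grip_width': 1.0026732667209124}
scene 546.2767714596022 546.2767714596022 320.4631531827517 247.48975799990149 [[-0.88568041  0.46428273 -0.00342938]
 [ 0.33705449  0.63786088 -0.69247943]
 [-0.31931877 -0.61447135 -0.72142947]] [ 0.46099942 -0.12405591  1.277001  ] 0.0 3.5787354
top 601.2229462903838 601.2229462903838 321.14791534751294 247.7522892819332 [[-0.00686106 -0.99990584  0.01188469]
 [-0.98054857  0.00439591 -0.19622738]
 [ 0.19615666 -0.01299985 -0.98048639]] [-0.02759626  0.53396456  1.33114012] 0.0 2.4389274
```

View pics/scene0.png

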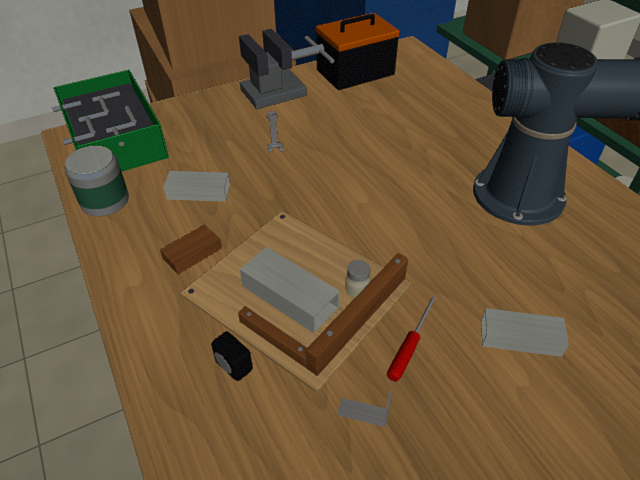

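View pics/top0.png

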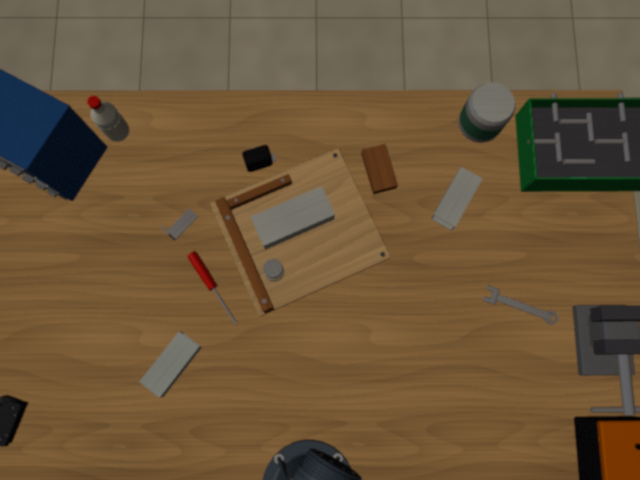

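The scene view shows the post at about (290,290) on the jig, with the fence at (355,315) and the cheek at (275,335). In the top view the post is at (293,217), the fence runs (225,205) to (265,305), and the cheek is at (260,190). The smaller look-alikes lie off the jig. Next I'll measure with colour and depth.

```bash
cat > h.py <<'E'
from station import *
import numpy as np, cv2
def cloud(c):
    d=c["depth"].astype(float); v,u=np.mgrid[:480,:640]
    P=np.stack([(u-c["cx"])/c["fx"]*d,(v-c["cy"])/c["fy"]*d,d],-1)
    W=(P-c["t"])@c["R"]   # R^T (p-t)
    W[d==0]=np.nan
    return W
def ray(c,uv,z):
    uv=np.atleast_2d(uv).astype(float)
    D=np.c_[(uv[:,0]-c["cx"])/c["fx"],(uv[:,1]-c["cy"])/c["fy"],np.ones(len(uv))]@c["R"]
    o=-c["R"].T@c["t"]
    return o+D*((z-o[2])/D[:,2])[:,None]
def proj(c,X):
    p=np.atleast_2d(X)@c["R"].T+c["t"]; return np.c_[c["fx"]*p[:,0]/p[:,2]+c["cx"],c["fy"]*p[:,1]/p[:,2]+c["cy"]]
E
python3 - <<'E'
from h import *
for n in ("top","scene"):
    c=camera(n); W=cloud(c); z=W[...,2]; f=c["frame"].astype(int)
    reg=(abs(W[...,0]-.58)<.27)&(abs(W[...,1]-.1)<.27)
    print(n,"table z",np.nanmedian(z[reg&(z<.006)]))
    for nm,lo,hi in (("board",.008,.016),("cheek",.037,.047),("post",.056,.067),("fence",.067,.077)):
        m=(reg&(z>lo)&(z<hi)).astype(np.uint8)
        k,l,s,ce=cv2.connectedComponentsWithStats(m)
        for i in np.argsort(-s[1:,4])[:3]+1:
            if s[i,4]<60: continue
            q=W[l==i][:,:2].astype(np.float32); r=cv2.minAreaRect(q*1000)
            print(nm,s[i,4],"px",ce[i].round(),"rect",np.round(r[0],1),np.round(r[1],1),round(r[2],2),"z",np.median(W[l==i][:,2]).round(4),"col",f[l==i].mean(0).round())
E
```

```text
top table z 0.0015784832793493847
board 8203 px [315. 232.] rect [596.2   0.6] [306.4 303.8] 23.64 z 0.0129 col [131. 103.  67.]
board 382 px [243. 272.] rect [487.6 155.3] [228.3  18.7] 25.38 z 0.0129 col [126.  98.  62.]
board 161 px [248. 188.] rect [690.5 143.7] [ 12.3 123.3] 23.17 z 0.0131 col [131. 102.  66.]
cheek 519 px [259. 190.] rect [676.  114.3] [ 22.6 159.7] 24.09 z 0.0428 col [85. 53. 28.]
cheek 252 px [181. 342.] rect [328.5 282.9] [72.4 35.9] 89.69 z 0.0407 col [117. 116. 107.]
post 2199 px [292. 216.] rect [609.5  34.6] [ 78.1 180. ] 24.11 z 0.0632 col [116. 113. 104.]
post 389 px [257. 155.] rect [757.5 120. ] [40.8 65. ] 17.94 z 0.0621 col [19. 16. 14.]
fence 1157 px [244. 253.] rect [520.2 146.2] [280.1  25.3] 23.91 z 0.0734 col [91. 57. 29.]
fence 193 px [273. 268.] rect [484.6  78.2] [39.7 41.7] 68.95 z 0.0745 col [97. 91. 86.]
scene table z 0.0006414185359015557
board 11327 px [286. 291.] rect [584.7  21.1] [302.8 342.8] 23.86 z 0.0127 col [138. 109.  71.]
board 144 px [195. 259.] rect [ 734.5 -144.4] [ 40.5 117.4] 84.92 z 0.0124 col [80. 48. 22.]
board 66 px [495. 344.] rect [327.4 304.6] [ 5.  43.4] 52.94 z 0.0115 col [115. 117. 110.]
cheek 1189 px [294. 330.] rect [551.   74.9] [280.  186.1] 23.98 z 0.0423 col [84. 51. 26.]
cheek 309 px [495. 327.] rect [326.8 284.9] [33.3 69.4] 0.27 z 0.0392 col [117. 119. 112.]
cheek 232 px [278. 301.] rect [640.2  51. ] [  3.7 180.6] 23.99 z 0.0422 col [92. 94. 88.]
post 3159 px [289. 282.] rect [606.3  34.9] [ 79.9 183. ] 23.43 z 0.0627 col [117. 119. 112.]
post 739 px [230. 348.] rect [756.4 122.8] [39.5 65.7] 17.24 z 0.0618 col [12. 11. 12.]
post 342 px [355. 318.] rect [514.8 158.8] [280.3  23.3] 19.52 z 0.0617 col [81. 48. 23.]
fence 1888 px [356. 306.] rect [517.6 147. ] [281.1  27.3] 24.02 z 0.0724 col [91. 56. 28.]
fence 345 px [358. 269.] rect [482.7  80.4] [43.  42.2] 85.62 z 0.0744 col [95. 94. 92.]
```

```bash
cat >> h.py <<'E'
from scipy.spatial.transform import Rotation as Ro
A=np.deg2rad(24.0); JX=np.array([-np.sin(A),np.cos(A),0]); JY=-np.array([np.cos(A),np.sin(A),0]); JZ=np.array([0,0,1.])
J=np.c_[JX,JY,JZ]; O=np.array([.6105,.0639,0])
def tool():
    s=read_state(); w,x,y,z=s["ee_rot"]; return np.array(s["tcp_pos"]),Ro.from_quat([x,y,z,w]),s
def injig(p): return J.T@(np.asarray(p)-O)
def goal(tcp_jig,tilt):  # tilt: deg from straight down towards jig +x ; prints what's needed
    p,R,s=tool(); t=np.deg2rad(tilt)
    tx=np.sin(t)*JX-np.cos(t)*JZ
    best=None
    for sg in (1,-1):
        ty=sg*JY; G=Ro.from_matrix(np.c_[tx,ty,np.cross(tx,ty)])
        rv=(R.inv()*G).as_rotvec(degrees=True)
        if best is None or np.linalg.norm(rv)<np.linalg.norm(best): best=rv
    d=R.inv().apply(O+J@np.asarray(tcp_jig)-p)
    print("rotvec deg (tool)",best.round(2),"shift (tool now)",d.round(4))
def show():
    p,R,s=tool(); m=J.T@R.as_matrix()
    print("t",round(s["t"],2),"jig tcp",injig(p).round(4),"toolx in jig",m[:,0].round(3),"tooly",m[:,1].round(3),"F jig",(J.T@s["force"]).round(1),"q",np.round(s["joint_positions"],2),"w",round(s["grip_width"],3))
E
python3 - <<'E'
from h import *
import station; print([k for k in dir(station) if k[0]!='_'])
print(globals().get('pinch_z'))
show(); goal([-.101,.0134,.037],45)
# post yaw & position in jig from top-face points
for n in ("top","scene"):
    c=camera(n); W=cloud(c); P=(W-O)@J
    m=(P[...,2]>.055)&(P[...,2]<.068)&(abs(P[...,0]+.03)<.11)&(abs(P[...,1]-.01)<.055)
    q=P[m]; r=cv2.minAreaRect((q[:,:2]*1000).astype(np.float32)); print(n,r,np.percentile(q[:,:2],[1,99],axis=0))
E
```

```text
['MotionError', 'camera', 'finish_job', 'pinch_z', 'read_state']
0.0187
t 0.2 jig tcp [0.6509 0.1624 0.2219] toolx in jig [-0.001  0.001 -1.   ] tooly [ 0.738 -0.675 -0.001] F jig [ 1.  -0.2  1.2] q [ 1.07  0.53  1.43 -0.    1.18 -0.18] w 1.002
rotvec deg (tool) [45.01 42.35 18.73] shift (tool now) [ 0.1854 -0.4542  0.6174]
top ((-26.52560043334961, 13.23434066772461), (77.6434555053711, 180.2342529296875), 89.83475494384766) [[-0.11434235 -0.02393214]
 [ 0.06187463  0.05081104]]
scene ((-24.548385620117188, 14.607507705688477), (78.23805236816406, 183.1021728515625), 89.89979553222656) [[-0.11257191 -0.02303168]
 [ 0.06506218  0.05217647]]
```

```bash
python3 - <<'E'
from h import *
goal([-.154,.0135,.20],45)
E
```

```text
rotvec deg (tool) [45.02 42.34 18.69] shift (tool now) [ 0.0225 -0.4938  0.653 ]
```

```bash
python3 -m creep '{"fingers":[1,1,1,1,1,1,1,1,1,1],"translation":[[0,-0.025,0.033],[0,-0.025,0.033],[0,-0.025,0.033],[0,-0.025,0.033],[0,-0.025,0.033],[0,-0.025,0.033],[0,-0.025,0.033],[0,-0.025,0.033],[0,-0.025,0.033],[0,-0.025,0.033]],"delta_rot":[[0,0,0],[0,0,0],[0,0,0],[0,0,0],[0,0,0],[0,0,0],[0,0,0],[0,0,0],[0,0,0],[0,0,0]]}'
python3 -m creep '{"fingers":[1,1,1,1,1,1,1,1,1,1],"translation":[[0,-0.025,0.033],[0,-0.025,0.033],[0,-0.025,0.033],[0,-0.025,0.033],[0,-0.025,0.033],[0,-0.025,0.033],[0,-0.025,0.033],[0,-0.025,0.033],[0,-0.025,0.033],[0,-0.025,0.033]],"delta_rot":[[0,0,0],[0,0,0],[0,0,0],[0,0,0],[0,0,0],[0,0,0],[0,0,0],[0,0,0],[0,0,0],[0,0,0]]}'
python3 - <<'E'
from h import *
show();goal([-.154,.0135,.20],45)
E
```

```text
t: 1.3
tcp_pos: [0.4325, 0.2499, 0.2228]
ee_rot: [0.698, 0.113, 0.698, -0.113]
force: [0.7, 0.0, -0.0]
grip_width: 0.997
t: 2.3
tcp_pos: [0.6663, -0.0917, 0.2224]
ee_rot: [0.698, 0.113, 0.698, -0.113]
force: [0.6, -0.4, 0.8]
grip_width: 1.004
t 2.3 jig tcp [-0.1648  0.0123  0.2224] toolx in jig [ 0.  0. -1.] tooly [ 0.738 -0.675  0.   ] F jig [-0.6 -0.4  0.8] q [-0.3   0.59  1.3   0.    1.24 -1.55] w 1.004
rotvec deg (tool) [45.02 42.32 18.65] shift (tool now) [ 0.0224  0.0072 -0.0082]
```

```bash
python3 -m creep '{"fingers":[1,1,1,1,1,1],"translation":[[0,0,0],[0,0,0],[0,0,0],[0,0,0],[0,0,0],[0,0,0]],"delta_rot":[[4.5,4.23,1.87],[4.5,4.23,1.87],[4.5,4.23,1.87],[4.5,4.23,1.87],[4.5,4.23,1.87],[0,0,0]]}'
python3 - <<'E'
from h import *
show();goal([-.154,.0135,.20],45)
E
```

```text
t: 2.9
tcp_pos: [0.6658, -0.0924, 0.2205]
ee_rot: [0.53, 0.322, 0.767, -0.168]
force: [0.7, 0.4, 0.2]
grip_width: 0.997
t 2.9 jig tcp [-0.1653  0.013   0.2205] toolx in jig [ 0.382  0.084 -0.92 ] tooly [ 0.4   -0.913  0.083] F jig [ 0.1 -0.8  0.2] q [-0.4   0.75  1.07  0.2   1.68 -1.26] w 0.997
rotvec deg (tool) [22.38 21.12  9.29] shift (tool now) [ 0.0232  0.0023 -0.0017]
```

```bash
python3 -m creep '{"fingers":[1,1,1,1,1,1],"translation":[[0,0,0],[0,0,0],[0,0,0],[0,0,0],[0,0,0],[0,0,0]],"delta_rot":[[4.5,4.23,1.87],[4.5,4.23,1.87],[4.5,4.23,1.87],[4.5,4.23,1.87],[4.5,4.23,1.87],[0,0,0]]}'
python3 - <<'E'
from h import *
show();goal([-.154,.0135,.098],45);goal([-.083,.0135,.027],45)
E
```

```text
t: 3.5
tcp_pos: [0.6647, -0.0913, 0.2204]
ee_rot: [0.32, 0.504, 0.775, -0.209]
force: [0.7, -0.5, -0.3]
grip_width: 0.998
t 3.5 jig tcp [-0.1639  0.0136  0.2204] toolx in jig [ 0.708 -0.    -0.706] tooly [-0.001 -1.    -0.001] F jig [-0.7 -0.4 -0.3] q [-0.5   0.88  0.97  0.47  1.93 -0.9 ] w 0.998
rotvec deg (tool) [-0.08 -0.06 -0.  ] shift (tool now) [0.0934 0.0002 0.0797]
rotvec deg (tool) [-0.08 -0.06 -0.  ] shift (tool now) [0.1939 0.0002 0.0798]
```

```bash
python3 -m creep '{"fingers":[1,1,1,1,1,1,1,1,1],"translation":[[0,0,0.02],[0,0,0.02],[0,0,0.02],[0,0,0.02],[0.03,0,0],[0.03,0,0],[0.03,0,0],[0.02,0,0],[0,0,0]],"delta_rot":[[0,0,0],[0,0,0],[0,0,0],[0,0,0],[0,0,0],[0,0,0],[0,0,0],[0,0,0],[0,0,0]]}'
python3 - <<'E'
from h import *
show();goal([-.083,.0135,.027],45)
c=camera("scene"); cv2.imwrite("pics/s1.png",c["frame"][:,:,::-1])
c=camera("top"); cv2.imwrite("pics/t1.png",c["frame"][100:340,140:460,::-1].repeat(2,0).repeat(2,1))
E
```

```text
t: 4.4
tcp_pos: [0.6551, -0.0683, 0.0853]
ee_rot: [0.319, 0.502, 0.777, -0.208]
force: [-0.9, 0.3, -0.5]
grip_width: 0.996
t 4.4 jig tcp [-0.139   0.013   0.0853] toolx in jig [ 0.71   0.005 -0.704] tooly [ 0.004 -1.    -0.003] F jig [ 0.6  0.7 -0.5] q [-0.48  1.    1.07  0.46  1.72 -0.99] w 0.996
rotvec deg (tool) [ 0.04 -0.22  0.27] shift (tool now) [ 0.0808 -0.0001  0.002 ]
```

View pics/s1.png

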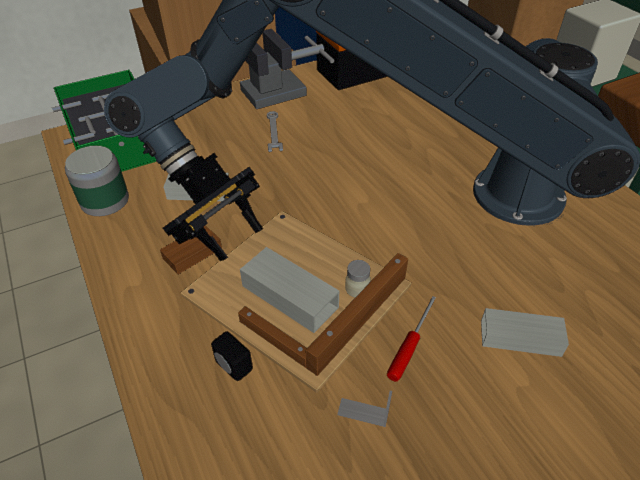

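View pics/t1.png

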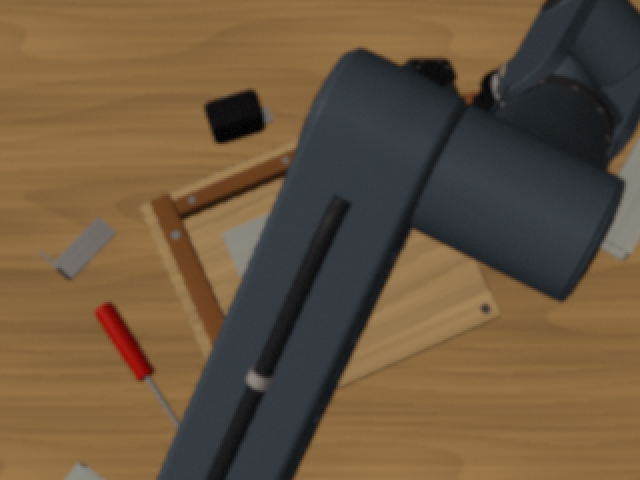

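The scene view shows the open fingers at about (222,255) and (258,228), either side of the post's near end. Moving in.

```bash
python3 -m creep '{"fingers":[1,1,1,1,1,1,1,1],"translation":[[0.012,0,0.001],[0.012,0,0.001],[0.012,0,0],[0.012,0,0],[0.012,0,0],[0.012,0,0],[0.009,0,0],[0,0,0]],"delta_rot":[[0,0,0],[0,0,0],[0,0,0],[0,0,0],[0,0,0],[0,0,0],[0,0,0],[0,0,0]]}'
python3 - <<'E'
from h import *
show();goal([-.083,.0135,.027],45)
E
```

```text
t: 5.3
tcp_pos: [0.6332, -0.0183, 0.0284]
ee_rot: [0.32, 0.503, 0.776, -0.208]
force: [0.4, 0.8, -0.5]
grip_width: 0.998
t 5.3 jig tcp [-0.0843  0.0127  0.0284] toolx in jig [ 0.709  0.002 -0.706] tooly [ 0.001 -1.    -0.001] F jig [ 0.5 -0.7 -0.5] q [-0.44  1.04  1.2   0.48  1.56 -1.03] w 0.998
rotvec deg (tool) [ 0.02 -0.12  0.1 ] shift (tool now) [ 0.0019 -0.0008  0.0001]
```

No contact on the way in. Closing with a firm grip.

```bash
python3 -m creep '{"fingers":[0.8,0.6,0.2,-0.2,-0.2,-0.2],"translation":[[0,0,0],[0,0,0],[0,0,0],[0,0,0],[0,0,0],[0,0,0]],"delta_rot":[[0,0,0],[0,0,0],[0,0,0],[0,0,0],[0,0,0],[0,0,0]]}' 45
python3 - <<'E'
from h import *
show()
c=camera("scene"); cv2.imwrite("pics/s2.png",c["frame"][180:400,140:440,::-1].repeat(2,0).repeat(2,1))
E
```

```text
t: 5.9
tcp_pos: [0.6343, -0.0207, 0.0296]
ee_rot: [0.322, 0.503, 0.775, -0.208]
force: [-1.7, -4.0, 0.6]
grip_width: 0.858
t 5.9 jig tcp [-0.0869  0.0127  0.0296] toolx in jig [ 0.706  0.    -0.708] tooly [ 0.001 -1.     0.001] F jig [-3.   3.2  0.6] q [-0.44  1.03  1.19  0.48  1.56 -1.03] w 0.858
```

View pics/s2.png

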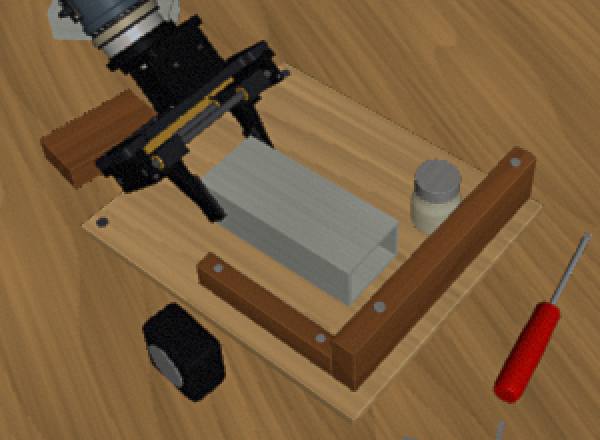

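The grip opening of 0.858 corresponds to 75 mm, so the post is held. I'll slide it, still lying flat, back from the fence and towards the cheek, so it has room to turn.

```bash
python3 -m creep '{"fingers":[-0.2,-0.2,-0.2,-0.2,-0.2,-0.2,-0.2,-0.2,-0.2,-0.2],"translation":[[-0.004,0,0.004],[-0.004,0,0.004],[-0.004,0,0.004],[0,0.006,0],[0,0.006,0],[0,0.006,0],[0,0.006,0],[0,0.006,0],[0,0.006,0],[0,0.004,0]],"delta_rot":[[0,0,0],[0,0,0],[0,0,0],[0,0,0],[0,0,0],[0,0,0],[0,0,0],[0,0,0],[0,0,0],[0,0,0]]}'
python3 - <<'E'
from h import *
show()
c=camera("scene"); cv2.imwrite("pics/s3.png",c["frame"][180:400,140:440,::-1].repeat(2,0).repeat(2,1))
c=camera("scene"); W=cloud(c); P=(W-O)@J
m=(P[...,2]>.055)&(P[...,2]<.068)&(P[...,0]>-.1)&(P[...,0]<.09)&(abs(P[...,1]+.025)<.055)
q=P[m]; r=cv2.minAreaRect((q[:,:2]*1000).astype(np.float32)); print(r,np.percentile(q[:,:3],[1,50,99],axis=0).round(4))
E
```

```text
t: 6.95
tcp_pos: [0.6782, -0.0185, 0.0296]
ee_rot: [0.321, 0.503, 0.775, -0.208]
force: [-3.9, -1.9, 2.2]
grip_width: 0.855
t 6.95 jig tcp [-0.1028 -0.0283  0.0296] toolx in jig [ 0.707  0.    -0.707] tooly [ 0.001 -1.     0.001] F jig [-0.2  4.3  2.2] q [-0.41  1.08  1.06  0.5   1.63 -0.97] w 0.855
((-24.609092712402344, -27.70534896850586), (152.09542846679688, 77.95441436767578), 1.2538442611694336) [[-0.0985 -0.0661  0.0563]
 [-0.0205 -0.0304  0.0627]
 [ 0.0496  0.0096  0.0658]]
```

View pics/s3.png

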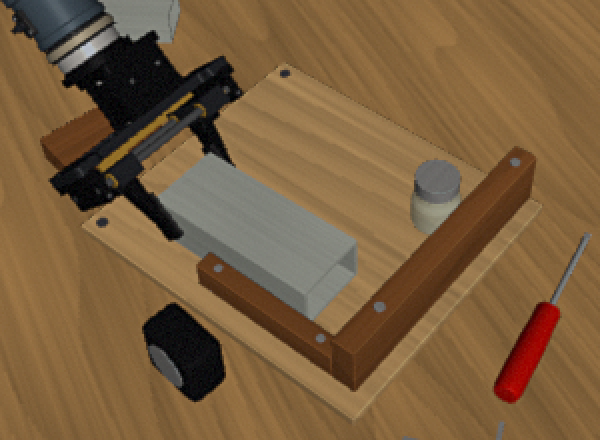

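```bash
python3 -m creep '{"fingers":[-0.2,-0.2,-0.2,-0.2,-0.2,-0.2,-0.2,-0.2],"translation":[[-0.0016,0,-0.0021],[-0.0032,0,-0.0042],[-0.0048,0,-0.0064],[-0.0048,0,-0.0064],[-0.0048,0,-0.0064],[-0.0048,0,-0.0064],[-0.0048,0,-0.0064],[0,0,0]],"delta_rot":[[0,-1,0],[0,-2,0],[0,-3,0],[0,-3,0],[0,-3,0],[0,-3,0],[0,-3,0],[0,0,0]]}' 55
python3 - <<'E'
from h import *
show()
c=camera("scene"); cv2.imwrite("pics/s4.png",c["frame"][180:400,140:440,::-1].repeat(2,0).repeat(2,1))
E
```

```text
t: 7.85
tcp_pos: [0.6737, -0.0055, 0.0775]
ee_rot: [0.442, 0.464, 0.714, -0.283]
force: [-1.3, 0.8, -6.9]
grip_width: 0.861
t 7.85 jig tcp [-0.0891 -0.0295  0.0775] toolx in jig [ 0.449 -0.004 -0.893] tooly [ 0.002 -1.     0.006] F jig [ 1.2  0.8 -6.9] q [-0.33  0.88  1.23  0.35  1.37 -0.88] w 0.861
```

View pics/s4.png

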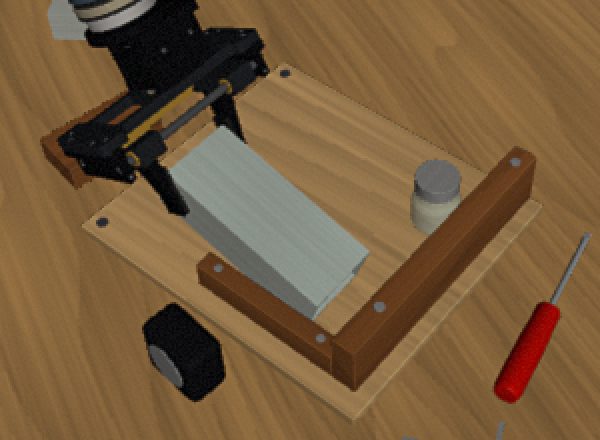

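```bash
python3 -m creep '{"fingers":[-0.2,-0.2,-0.2,-0.2,-0.2,-0.2,-0.2,-0.2,-0.2,-0.2],"translation":[[-0.0048,0,-0.0064],[-0.0048,0,-0.0064],[-0.0048,0,-0.0064],[-0.0048,0,-0.0064],[-0.0048,0,-0.0064],[-0.0048,0,-0.0064],[-0.0048,0,-0.0064],[-0.0048,0,-0.0064],[-0.0048,0,-0.0064],[0,0,0]],"delta_rot":[[0,-3,0],[0,-3,0],[0,-3,0],[0,-3,0],[0,-3,0],[0,-3,0],[0,-3,0],[0,-3,0],[0,-3,0],[0,0,0]]}' 55
python3 - <<'E'
from h import *
show()
p,R,s=tool(); m=J.T@R.as_matrix(); 
print("pivot est",(injig(p)-m@np.array([-.1194,0,.0945])).round(4))
c=camera("scene"); cv2.imwrite("pics/s5.png",c["frame"][180:400,140:440,::-1].repeat(2,0).repeat(2,1))
E
```

```text
t: 8.9
tcp_pos: [0.6542, 0.0349, 0.1318]
ee_rot: [0.593, 0.385, 0.593, -0.384]
force: [0.7, -0.5, -4.7]
grip_width: 0.856
t 8.9 jig tcp [-0.0443 -0.0281  0.1318] toolx in jig [ 0.001 -0.002 -1.   ] tooly [ 0.001 -1.     0.002] F jig [-0.8 -0.4 -4.7] q [-0.12  0.67  1.43  0.    1.04 -0.54] w 0.856
pivot est [ 0.0503 -0.0282  0.0125]
```

View pics/s5.png

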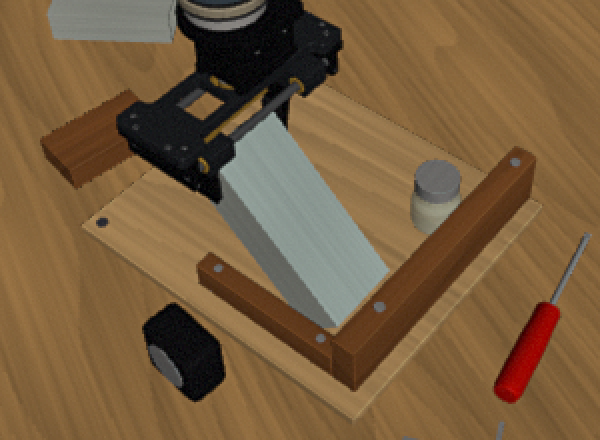

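```bash
python3 -m creep '{"fingers":[-0.2,-0.2,-0.2,-0.2,-0.2,-0.2,-0.2,-0.2,-0.2,-0.2],"translation":[[-0.0048,0,-0.0054],[-0.0048,0,-0.0054],[-0.0048,0,-0.0054],[-0.0048,0,-0.0064],[-0.0048,0,-0.0064],[-0.0048,0,-0.0064],[-0.0048,0,-0.0064],[-0.0048,0,-0.0064],[-0.0048,0,-0.0064],[0,0,0]],"delta_rot":[[0,-3,0],[0,-3,0],[0,-3,0],[0,-3,0],[0,-3,0],[0,-3,0],[0,-3,0],[0,-3,0],[0,-3,0],[0,0,0]]}' 55
python3 - <<'E'
from h import *
show()
p,R,s=tool(); m=J.T@R.as_matrix(); 
print("pivot est",(injig(p)-m@np.array([-.1194,0,.0945])).round(4))
c=camera("scene"); cv2.imwrite("pics/s6.png",c["frame"][180:400,140:440,::-1].repeat(2,0).repeat(2,1))
E
```

```text
t: 9.95
tcp_pos: [0.6293, 0.0903, 0.1619]
ee_rot: [0.715, 0.284, 0.438, -0.464]
force: [-1.0, -0.8, 2.1]
grip_width: 0.854
t 9.95 jig tcp [ 0.0164 -0.0279  0.1619] toolx in jig [-0.454 -0.001 -0.891] tooly [ 0.001 -1.     0.   ] F jig [-0.3  1.2  2.1] q [ 0.18  0.63  1.55 -0.58  0.93  0.1 ] w 0.854
pivot est [ 0.0464 -0.0279  0.0126]
```

View pics/s6.png

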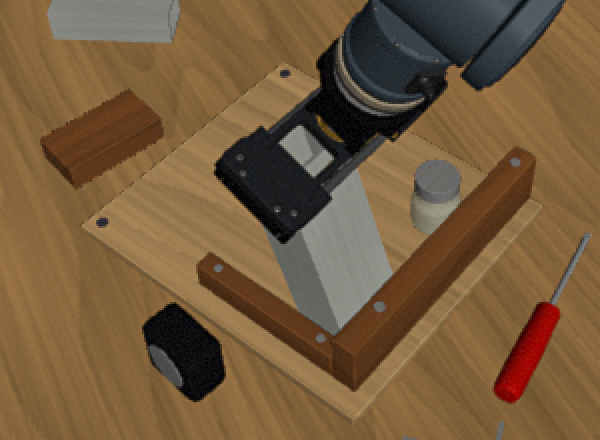

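```bash
python3 -m creep '{"fingers":[-0.2,-0.2,-0.2,-0.2,-0.2,-0.2,-0.2,-0.2],"translation":[[-0.0032,0,-0.0042],[-0.0032,0,-0.0042],[-0.0032,0,-0.0042],[-0.0032,0,-0.0042],[-0.0032,0,-0.0042],[-0.0032,0,-0.0042],[-0.0032,0,-0.0042],[0,0,0]],"delta_rot":[[0,-2,0],[0,-2,0],[0,-2,0],[0,-2,0],[0,-2,0],[0,-2,0],[0,-2,0],[0,0,0]]}' 55
cat >> h.py <<'E'
def post(n="scene"):
    # visible face normals/edges from depth: side faces of the standing post
    c=camera(n); W=cloud(c); P=(W-O)@J; f=c["frame"].astype(int)
    reg=(P[...,0]>.02)&(P[...,0]<.11)&(P[...,1]>-.085)&(P[...,1]<.03)&(P[...,2]>.08)&(P[...,2]<.135)
    gray=(f.max(-1)-f.min(-1)<25)&(f.max(-1)>60)
    return c,P,reg&gray
E
python3 - <<'E'
from h import *
show()
p,R,s=tool(); m=J.T@R.as_matrix(); 
print("pivot est",(injig(p)-m@np.array([-.1194,0,.0945])).round(4))
c,P,m=post(); cv2.imwrite("pics/s7.png",c["frame"][180:400,140:440,::-1].repeat(2,0).repeat(2,1))
q=P[m]; print(len(q))
for ax,nm in ((0,"x"),(1,"y")):
    for lo in np.arange(.08,.135,.01):
        s=q[(q[:,2]>lo)&(q[:,2]<lo+.01)]
        if len(s): print(nm,round(lo,3),len(s),np.percentile(s[:,ax],[2,10,50,90,98]).round(4))
E
```

```text
t: 10.8
tcp_pos: [0.615, 0.1226, 0.165]
ee_rot: [0.763, 0.226, 0.347, -0.496]
force: [-1.8, -0.0, 4.2]
grip_width: 0.854
t 10.8 jig tcp [ 0.0518 -0.028   0.165 ] toolx in jig [-0.657  0.    -0.754] tooly [-0.001 -1.     0.   ] F jig [0.7 1.6 4.2] q [ 0.34  0.68  1.57 -0.87  1.03  0.44] w 0.854
pivot est [ 0.0445 -0.028   0.0129]
481
x 0.08 181 [0.0432 0.0514 0.0899 0.0914 0.092 ]
x 0.09 123 [0.041  0.0507 0.0815 0.0905 0.0911]
x 0.1 83 [0.0424 0.0466 0.0661 0.0894 0.0899]
x 0.11 53 [0.0401 0.0422 0.0567 0.0889 0.0894]
x 0.12 30 [0.0382 0.0403 0.0473 0.056  0.0588]
x 0.13 11 [0.0387 0.0389 0.041  0.0438 0.0443]
y 0.08 181 [-0.0649 -0.0645 -0.0537 -0.0006  0.0082]
y 0.09 123 [-0.0655 -0.0649 -0.0634  0.0005  0.0077]
y 0.1 83 [-0.0654 -0.065  -0.0641  0.0022  0.0082]
y 0.11 53 [-0.0654 -0.065  -0.0641  0.0019  0.0085]
y 0.12 30 [-0.0657 -0.0655 -0.0647 -0.0639 -0.0635]
y 0.13 11 [-0.0654 -0.0649 -0.0639  0.0062  0.0062]
```

View pics/s7.png

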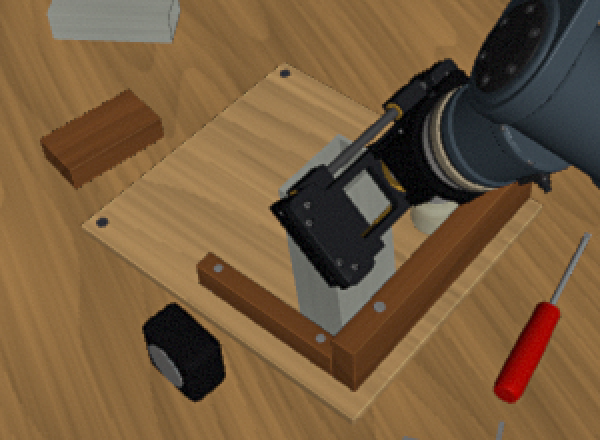

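```bash
python3 -m creep '{"fingers":[-0.2,-0.2,-0.2,-0.2],"translation":[[-0.0023,0,-0.0031],[-0.0023,0,-0.0031],[-0.0023,0,-0.0031],[0,0,0]],"delta_rot":[[0,-1.5,0],[0,-1.5,0],[0,-1.5,0],[0,0,0]]}' 55
cat > m.py <<'E'
from h import *
import sys
show()
c,P,m=post(); cv2.imwrite("pics/"+sys.argv[1],c["frame"][180:400,140:440,::-1].repeat(2,0).repeat(2,1))
q=P[m]
# split into the two visible faces by robust plane fits
def fit(sel,ax):
    s=q[sel]; o=[i for i in range(3) if i!=ax]
    A=np.c_[s[:,o]-[0,.1][0:1]*2,np.ones(len(s))]
    k=np.ones(len(s),bool)
    for _ in range(8):
        b=np.linalg.lstsq(A[k],s[k,ax],rcond=None)[0]; r=s[:,ax]-A@b; k=abs(r)<max(.0008,2*np.median(abs(r)))
    return b,k.sum()
ymed=np.percentile(q[:,1],5); xmed=np.percentile(q[:,0],95)
b,n=fit(q[:,0]>xmed-.005,0); print("fence-side face: x at z=.1,y=-.03:",(b@[-.03,.1,1]).round(4),"dx/dy",b[0].round(3),"dx/dz",b[1].round(3),n)
b,n=fit(q[:,1]<ymed+.005,1); print("cheek-side face: y at x=.07,z=.1:",(b@[.07,.1,1]).round(4),"dy/dx",b[0].round(3),"dy/dz",b[1].round(3),n)
E
python3 m.py s8.png
```

```text
t: 11.25
tcp_pos: [0.6107, 0.1326, 0.1646]
ee_rot: [0.777, 0.206, 0.316, -0.505]
force: [-1.9, -1.4, 6.0]
grip_width: 0.859
t 11.25 jig tcp [ 0.0626 -0.0281  0.1646] toolx in jig [-0.716  0.    -0.699] tooly [-0.001 -1.     0.001] F jig [-0.5  2.3  6. ] q [ 0.39  0.71  1.56 -0.95  1.08  0.53] w 0.859
fence-side face: x at z=.1,y=-.03: 0.0951 dx/dy -0.013 dx/dz 0.027 59
cheek-side face: y at x=.07,z=.1: -0.0646 dy/dx -0.006 dy/dz -0.021 254
```

View pics/s8.png

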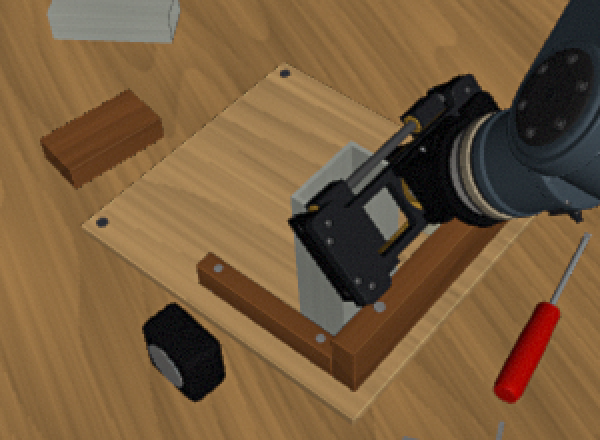

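The post is essentially upright and still held, at scene crop (340,240). The gaps to the fence and to the cheek are about 5 mm each. Sliding into the corner gently.

```bash
python3 -m creep '{"fingers":[-0.2,-0.2,-0.2,-0.2,-0.2,-0.2,-0.2],"translation":[[-0.0006,0,0.0006],[-0.0007,0.001,-0.0007],[-0.0007,0.001,-0.0007],[-0.0007,0.001,-0.0007],[-0.0007,0.001,-0.0007],[-0.0007,0.001,-0.0007],[0,0,0]],"delta_rot":[[0,0,0],[0,0,0],[0,0,0],[0,0,0],[0,0,0],[0,0,0],[0,0,0]]}' 55
python3 m.py s9.png
```

```text
t: 12.0
tcp_pos: [0.6108, 0.1369, 0.1651]
ee_rot: [0.776, 0.203, 0.316, -0.507]
force: [-2.4, -6.2, 6.0]
grip_width: 0.858
t 12.0 jig tcp [ 0.0666 -0.03    0.1651] toolx in jig [-0.718  0.007 -0.696] tooly [-0.003 -1.    -0.006] F jig [-4.7  4.7  6. ] q [ 0.39  0.72  1.55 -0.94  1.1   0.53] w 0.858
fence-side face: x at z=.1,y=-.03: 0.0973 dx/dy 0.009 dx/dz 0.046 55
cheek-side face: y at x=.07,z=.1: -0.0658 dy/dx -0.002 dy/dz -0.018 235
```

```bash
python3 -m creep '{"fingers":[-0.2,-0.2,-0.2,-0.2,-0.2,-0.2],"translation":[[-0.0007,0,0.0007],[-0.0007,0.001,0.0007],[0,0.001,0],[-0.0007,0.001,-0.0007],[-0.0007,0.001,-0.0007],[0,0,0]],"delta_rot":[[0,0,0],[0,0,0],[0,0,0],[0,0,0],[0,0,0],[0,0,0]]}' 55
python3 m.py s10.png
```

```text
t: 12.65
tcp_pos: [0.613, 0.1412, 0.1651]
ee_rot: [0.775, 0.203, 0.318, -0.506]
force: [-2.5, -8.3, -1.1]
grip_width: 0.858
t 12.65 jig tcp [ 0.0696 -0.0337  0.1651] toolx in jig [-0.715  0.006 -0.699] tooly [-0.002 -1.    -0.007] F jig [-6.6  5.7 -1.1] q [ 0.4   0.72  1.54 -0.93  1.1   0.52] w 0.858
fence-side face: x at z=.1,y=-.03: 0.1014 dx/dy -0.01 dx/dz 0.039 57
cheek-side face: y at x=.07,z=.1: -0.0694 dy/dx -0.0 dy/dz -0.023 238
```

View pics/s10.png

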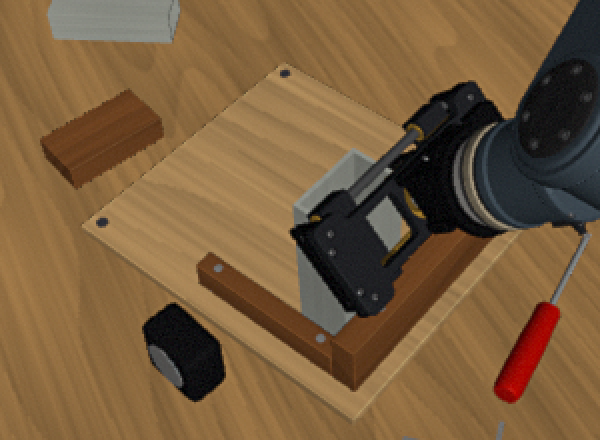

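```bash
python3 -m creep '{"fingers":[-0.2,-0.2,-0.2,-0.2],"translation":[[0.0007,-0.0007,0.0007],[0.0007,-0.0007,0.0007],[0.0004,0,-0.0004],[0,0,0]],"delta_rot":[[0,0.4,0],[0,0.4,0],[0,0,0],[0,0,0]]}' 40
python3 m.py s11.png
```

```text
t: 13.1
tcp_pos: [0.6134, 0.14, 0.1646]
ee_rot: [0.774, 0.208, 0.323, -0.504]
force: [-0.9, -6.0, -0.8]
grip_width: 0.858
t 13.1 jig tcp [ 0.0683 -0.0336  0.1646] toolx in jig [-0.704  0.003 -0.71 ] tooly [-0.001 -1.    -0.004] F jig [-5.1  3.2 -0.8] q [ 0.39  0.71  1.54 -0.92  1.09  0.51] w 0.858
fence-side face: x at z=.1,y=-.03: 0.1 dx/dy 0.013 dx/dz 0.03 49
cheek-side face: y at x=.07,z=.1: -0.0696 dy/dx -0.002 dy/dz -0.026 230
```

Force has dropped. Lowering grip force and opening.

```bash
python3 -m creep '{"fingers":[-0.2,-0.2,-0.2],"translation":[[0.0004,0,0.0004],[0,0,0],[0,0,0]],"delta_rot":[[0,0,0],[0,0,0],[0,0,0]]}' 10
python3 m.py s12.png
python3 -m creep '{"fingers":[0.72,0.78,0.84,0.9,1,1,1],"translation":[[0,0,0],[0,0,0],[0,0,0],[0,0,0],[0,0,0],[0,0,0],[0,0,0]],"delta_rot":[[0,0,0],[0,0,0],[0,0,0],[0,0,0],[0,0,0],[0,0,0],[0,0,0]]}' 10
python3 m.py s13.png
```

```text
t: 13.45
tcp_pos: [0.6134, 0.1401, 0.1646]
ee_rot: [0.773, 0.209, 0.324, -0.504]
force: [-2.7, -4.0, 0.7]
grip_width: 0.864
t 13.45 jig tcp [ 0.0685 -0.0337  0.1646] toolx in jig [-0.703  0.003 -0.711] tooly [-0.001 -1.    -0.003] F jig [-2.5  4.1  0.7] q [ 0.39  0.71  1.54 -0.92  1.09  0.51] w 0.864
fence-side face: x at z=.1,y=-.03: 0.1007 dx/dy 0.011 dx/dz 0.015 51
cheek-side face: y at x=.07,z=.1: -0.0696 dy/dx -0.003 dy/dz -0.023 246
t: 14.2
tcp_pos: [0.6155, 0.1413, 0.1656]
ee_rot: [0.774, 0.211, 0.323, -0.502]
force: [-0.7, 0.4, 0.2]
grip_width: 0.999
t 14.2 jig tcp [ 0.0687 -0.036   0.1656] toolx in jig [-0.703 -0.003 -0.711] tooly [ 0.001 -1.     0.003] F jig [0.7 0.5 0.2] q [ 0.39  0.71  1.54 -0.92  1.08  0.51] w 0.999
fence-side face: x at z=.1,y=-.03: 0.1003 dx/dy -0.003 dx/dz 0.013 72
cheek-side face: y at x=.07,z=.1: -0.0678 dy/dx -0.011 dy/dz -0.011 182
```

View pics/s13.png

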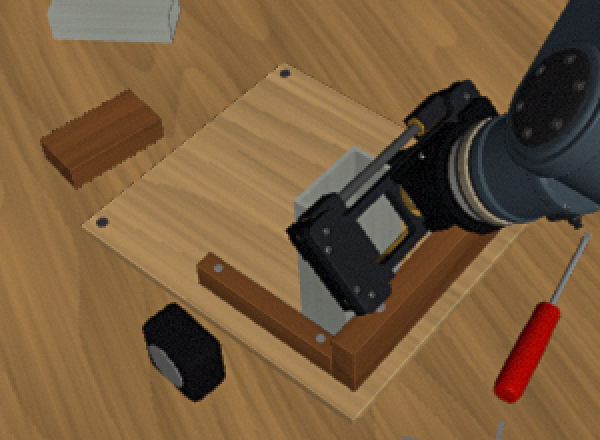

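```bash
python3 -m creep '{"fingers":[1,1,1,1,1,1,1,1,1,1],"translation":[[0,-0.002,0],[0,-0.002,0],[-0.006,0,0],[-0.01,0,0],[-0.015,0,0],[-0.02,0,0],[-0.025,0,0],[-0.025,0,0],[-0.025,0,0],[-0.025,0,0]],"delta_rot":[[0,0,0],[0,0,0],[0,0,0],[0,0,0],[0,0,0],[0,0,0],[0,0,0],[0,0,0],[0,0,0],[0,0,0]]}'
python3 m.py s14.png
```

```text
t: 15.25
tcp_pos: [0.5673, 0.2377, 0.2748]
ee_rot: [0.774, 0.211, 0.323, -0.502]
force: [0.1, -0.8, 0.5]
grip_width: 1.002
t 15.25 jig tcp [ 0.1764 -0.0312  0.2748] toolx in jig [-0.703 -0.003 -0.711] tooly [ 0.001 -1.     0.002] F jig [-0.8  0.2  0.5] q [ 0.56  0.6   1.41 -0.79  1.36  0.41] w 1.002
fence-side face: x at z=.1,y=-.03: 0.1007 dx/dy 0.002 dx/dz -0.001 478
cheek-side face: y at x=.07,z=.1: -0.0677 dy/dx 0.003 dy/dz 0.0 374
```

View pics/s14.png

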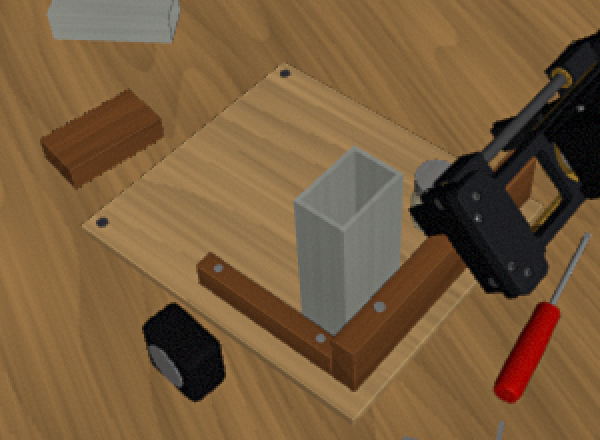

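The post stands free and square at crop (350,240), against the fence. I'll measure the cheek and fence in the same view for reference, and check the gap in the top view too once the arm is out of the way.

```bash
python3 - <<'E'
from h import *
c=camera("scene"); P=(cloud(c)-O)@J
m=(P[...,0]>-.04)&(P[...,0]<.08)&(P[...,1]<-.08)&(P[...,1]>-.1)&(P[...,2]>.018)&(P[...,2]<.036)
print("cheek outer y (exp -.090)",np.median(P[m][:,1]).round(4),m.sum())
m=(P[...,1]>-.05)&(P[...,1]<.15)&(P[...,0]<.135)&(P[...,0]>.115)&(P[...,2]>.02)&(P[...,2]<.065)
print("fence outer x (exp .125)",np.median(P[m][:,0]).round(4),m.sum())
c=camera("top"); P=(cloud(c)-O)@J; cv2.imwrite("pics/t2.png",c["frame"][100:340,140:460,::-1].repeat(2,0).repeat(2,1))
for n,c in (("top",c),("scene",camera("scene"))):
    P=(cloud(c)-O)@J
    m=(P[...,2]>.186)&(P[...,2]<.2)&(P[...,0]<.115)&(P[...,0]>.02)&(P[...,1]>-.09)&(P[...,1]<.03)
    q=P[m]
    if len(q)>20: print(n,len(q),cv2.minAreaRect((q[:,:2]*1000).astype(np.float32)),np.median(q[:,2]))
E
```

```text
cheek outer y (exp -.090) -0.0882 267
fence outer x (exp .125) 0.1259 559
top 259 ((74.12051391601562, -32.450233459472656), (77.08415222167969, 49.9906120300293), 89.88748168945312) 0.1933664995060327
scene 556 ((75.9394760131836, -30.698009490966797), (77.91262817382812, 52.09767532348633), 89.72174072265625) 0.19154895474104122
```

View pics/t2.png

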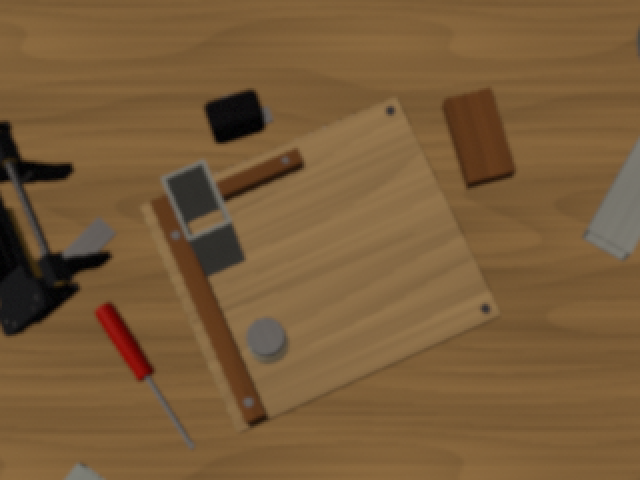

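With the scene view's +1.8 mm offset removed, the post is within about 1 mm of both faces. The top view puts its centre at (74.1, -32.5), against a target of (75, -32.5). All the bystanders are where they started, so I'll hold a moment and hand in.

```bash
python3 -m creep '{"fingers":[1,1,1],"translation":[[0,0,0],[0,0,0],[0,0,0]],"delta_rot":[[0,0,0],[0,0,0],[0,0,0]]}'; python3 -c "from station import *; print(finish_job())"
```

```text
t: 15.75
tcp_pos: [0.5679, 0.2351, 0.2719]
ee_rot: [0.774, 0.209, 0.323, -0.503]
force: [0.2, -0.7, -0.5]
grip_width: 0.999
the job is handed in; nothing more can be done
None
```

The post is standing on end in the jig corner, released, and I handed the job in at about 16 s of the 72 s allowed. `finish_job()` gave no verdict, so the result rests on my own measurements.

**What I did:** I gripped the post across its width near its near end and slid it, still lying flat, back from the fence and towards the cheek. I then tipped it up over its far end, slid it upright into the corner, let go and backed away.

**Last checks:**
- **Position:** the top view put the post's centre at jig (74.1, -32.5) mm and the scene view at (75.9, -30.7) mm, against a target of (75, -32.5).
- **Disagreement:** the two views differ by about 2 mm. The scene view read the cheek's known outer face 1.8 mm off in the same direction, so I trust the top view more. On that basis the post is within about 1 mm of both the fence and the cheek.
- **Upright and square:** the fitted faces were upright and square within about 0.005 rad.
- **Surroundings:** in the final top view the bystanders looked to be where they started; I did not measure them again. The force on the tool was close to zero, with the arm touching nothing.

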